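# Prop the feed bin's spring flap open and take out the can

## Task

The flap of the feed bin springs shut by itself: push its crank handle back with the standing glue stick and leave the stick on the bin's side ledge, between the handle and the stop plate, so that the flap stays wide open on its own. Then take the drink can out of the bin and lay it on its side in the free part of the display tray, parallel to the two cans already there. Leave the flap propped open, and do not push the tray's cans, the tape measure or the stapler about.

Things in the scene. Friction and masses are not known exactly. Their poses are not given: they have to be found in the camera images.
- feed_bin: Grey sheet-metal bin fixed to the table, outside 200 (x) x 183 (y) mm, walls 4 mm, rim at z = 80, inner floor at z = 28. Origin: centre of its underside, on the table; x points away from the robot to the hinge side, y left. An aluminium flap covers its top. Outside its right (-y) wall: a crank with a handle, and a small ledge with a stop plate (see prop_place, stop_top).
- flap_shaft (a point): Middle of the flap's hinge shaft, along the bin's y at the top of its far wall: bin x = +100, z = 85 mm. On the shaft's right end, close to the bin's wall (bin y = -98 to -105), a 7 mm thick crank arm carries the handle (crank_pin). Opened, the 200 mm long flap stands up from here.
- stop_top (a point): Middle of the top edge of the stop plate, 45 mm above the ledge and 16.5 mm nearer the robot (bin -x) than prop_place; the plate is 6 mm thick and 45 mm wide in bin y. A stick moved back over it must have its foot above this point; behind it the stick is lowered on to the ledge.
- flap (a joint): Flap angle, rad: 0 closed, grows as its front edge rises and swings back; stop at 1.8. A spring (0.10 N m closed, 0.17 N m open) and its weight always close it. Flap and crank handle are one rigid part: pushing the handle back (bin +x) opens it. With the glue stick standing against the stop plate the handle rests on the stick at 1.35 to 1.43; propped means more than 1.25.
- crank_pin (a point): On the axis of the crank handle, a black round bar, 14 mm diameter, along bin y from -98 to -177 mm; this point is at y = -146.5, in line with prop_place. It runs on an arc of 85 mm radius about the shaft: flap closed, bin x = +71, z = 165 mm; top of the arc x = +100, z = 170; flap at 1.4, x = +173, z = 127. Pushing it back takes 3 to 5 N.
- prop_place (a point): Where the prop's foot belongs, on top of the side ledge: bin x = +154.5, y = -146.5, z = 90 mm (bin's axes). The stick stands here touching the stop plate, which is on the robot's side; the open handle presses it against that plate, 37 mm above the ledge; it may lean a little. Side lips 12 mm high stand 20 mm off either side in y. The ledge goes on 35 mm behind the point.
- glue_stick_center (a point): Middle (half-way up) of the standing glue stick, the prop: a round white and red stick, 27 mm diameter, 96 mm high, 40 g, loose. Its z axis points up.
- bin_can_center (a point): Centre of the drink can in the bin, on its side: 132 mm long along its x axis, 60 mm wide, 53 mm high (z up); the centre is 26.5 mm above what it lies on. It does not roll. About 0.28 kg. It lies roughly along the bin's x axis.
- bin_can: The same can; origin on its underside, 26.5 mm below bin_can_center.
- display_tray: Open yellow tray with a black floor, fixed to the table. Origin near its middle, on the table; x away from the robot, y left. Floor top at z = 2 mm; inside it runs from x = -128 to +104 and y = -160 to +130 mm; walls 58 mm high. Two cans lie along x in its left part (y > -5 mm); the free part is y = -160 to -5 mm. The new can belongs with its centre about x = -10, y = -70 mm.
- tray_can_a: Drink can on its side in the tray, far left; 132 x 60 x 53 mm. Leave it alone.
- tray_can_b: Second drink can in the tray, right of the first; 132 x 60 x 53 mm. Leave it alone.
- tape_measure: Yellow tape measure standing on the table, 72 x 37 x 61 mm. Leave it alone.
- stapler: Stapler, 152 x 38 x 56 mm, standing on the table behind the tray and left of the bin. Leave it alone.
There are look-alikes about, which are no part of the job. Leave any black or blue look-alike of the part that bears glue_stick_center alone.

How it is judged:
By the outcome, as a careful person would: the job done as asked, in the order asked, and still so for the second after the job is handed in, with the robot touching nothing.
It also fails if it takes over 61 s, if anything falls off the work surface, if the arm or the gripper's body presses on something with over 40 N, if the wrist force passes 120 N, or if a joint passes its speed limit or range.

## Robot

A 6-joint arm with a two-finger parallel gripper is mounted at the origin on a cart in front of the work surface, level with it; the furniture and walls round the work are solid. World frame = base frame: x ahead of the robot, y to its left, z up, the work surface at z = 0. Lengths are in m, angles in rad, forces in N, time in s.
With the tool pointing down it reaches from about 0.35 to 0.85 m from the base axis. Payload 8.1 kg.
Tool frame: the origin (TCP) lies midway between the tips of the shut fingers; the grasp point (between the pads) lies 19 mm behind it (robot.grip_point_offset is the distance from the TCP to the grasp point, in m); z points along the fingers, y is the line along which they close (so a half turn about z gives the same grasp; the last joint's range is limited). The gripper opens to 93 mm and grips with 3 to 60 N. Pads are 15 mm wide; open, the fingers measure 128 mm over their backs; the gripper's body (75 mm by 188 mm) begins 65 mm behind the grasp point.
Start: joints at [-1.364, 0.13, 1.488, -0, 1.523, -0.085], TCP at [0.173, -0.575, 0.219] pointing down, gripper open.
Joint ranges: [-2.96, 2.96], [-0.89, 2.26], [0.02, 2.5], [-1.34, 4.48], [0, 2.73], [-2.66, 2.66]. Speed limits (rad/s): [2.39, 2.39, 2.79, 3.14, 3.14, 3.14].

## Interface

Orientations are given as a rotation vector (axis times angle).
In Python, from plant import robot, read_camera, job gives the robot as it stands.
- The arm moves only by the shell command python3 -m inch 'ROWS' [FORCE]. ROWS is JSON, one flat list of numbers, 5 for each row, row after row: the shift along the world's x, y, z in mm, then the turn about the world's z in degrees, then the opening in per cent of the stroke, from 0 (shut) to 100 (fully open). In form: [dx, dy, dz, yaw, hand, dx, dy, dz, yaw, hand, ...]. A call has 1 to 10 rows; each row is the pose to reach, as a shift and turn from the pose commanded when the call began; what a row does not reach only later rows make up. A row lasts 1/12 s, in which the tool goes at most 41.7 mm and 7.16 degrees, less where a joint would pass 70% of its speed; a pose out of reach is approached as far as the arm can. A call with a gripper value outside its range is refused whole. The fingers move at their own pace and stop on an object; FORCE is the grip in N (left out, the last holds). Time passes only in rows, so rows that repeat a pose let the fingers close. It gives the time, the measured TCP pose, the force, the opening and the grip force at its end, in the units of the state.
- robot.read_state(): the state, without advancing time (a new reading comes with each control period).
- read_camera(name): name is "scene" or "top" or "wrist"; returns a dict with "image" (420x560x3 uint8, blue, green, red), "K" (3x3 intrinsics, pixels), "D" ([k1, k2, p1, p2, k3] as OpenCV has them; the pictures are not rectified), "extrinsics" (4x4, takes a point from world to camera coordinates); the wrist camera has in their place "mount" (4x4, takes a point from camera to tool coordinates, whose origin is the TCP and whose axes are the flange's). Camera axes: x right, y down, z forward; pixel columns grow to the right and rows downward; lengths in m; the calibration is good to about 2 mm. A picture is of the moment at which its call begins: read the wrist's pose just before it. There is no depth.
- job.close_job(): hands the job in; it is judged then, once.
The state is a dict: "t": time; "q": joint angles; "dq": joint speeds; "joint_torque": joint torques, N m; "tool_pos": TCP position; "orientation": TCP orientation; "force": force on the tool from outside, world axes, zero at the start; "wrist_torque": the same for the moment, N m; "opening": finger opening in m; "gripper_force": force on a finger pad.
Only numpy, scipy, OpenCV 4.12 (cv2) and the standard library are available. Lean on these libraries where they do the work, as an engineer would, in place of code of your own. Each camera call takes 0.05 s, during which the arm holds its last target. There are 200 camera calls.

## Working session

There is one attempt and no reset: what is moved stays moved. The work goes in short steps, Python scripts to look and compute and a shell command to move; the robot and the scene stay as the last step left them, time stands still between calls to the robot, and variables do not carry over. Pictures are saved under pics/ and viewed, at most 10 in all, crops included, and the job is handed in when it is done.

```bash
mkdir -p pics; ls; python3 - <<'E'
from plant import robot, read_camera, job
import cv2, numpy as np
s=robot.read_state(); print(s['t'],s['tool_pos'],s['orientation'],s['opening'])
for n in ['scene','top']:
    c=read_camera(n); cv2.imwrite(f'pics/{n}0.png',c['image']); np.savez(f'{n}.npz',**{k:np.array(v) for k,v in c.items()})
    E=np.array(c['extrinsics']); print(n,np.array(c['K']).round(1).tolist(),np.array(c['D']).round(3),(-E[:3,:3].T@E[:3,3]).round(3),E[:3,:3].round(2).tolist())
E
```

```text
pics
0.0 [ 0.17252058 -0.57406218  0.21759928] [-3.10640595e+00 -4.56495170e-01  1.17933856e-04] 0.09305204108220692
scene [[527.8, 0.0, 279.0], [0.0, 527.8, 214.2], [0.0, 0.0, 1.0]] [-0.122  0.     0.     0.     0.   ] [-0.505  0.638  1.382] [[-0.49, -0.87, -0.01], [-0.64, 0.37, -0.68], [0.59, -0.33, -0.74]]
top [[454.4, 0.0, 276.1], [0.0, 454.4, 210.7], [0.0, 0.0, 1.0]] [0.031 0.    0.    0.    0.   ] [0.313 0.072 1.336] [[0.02, -1.0, 0.01], [-0.99, -0.02, -0.16], [0.16, -0.01, -0.99]]
```

View pics/scene0.png

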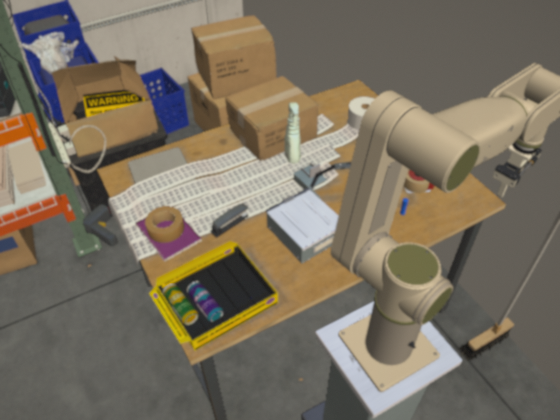

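View pics/top0.png

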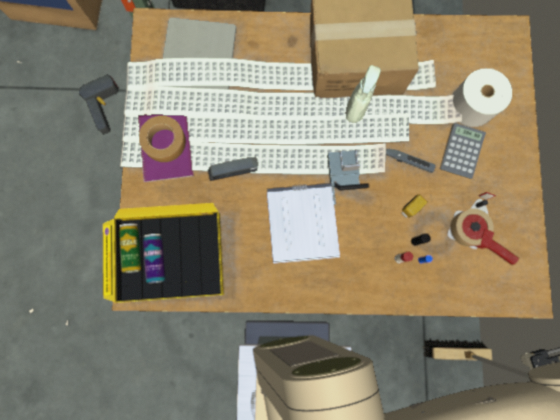

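The top view shows the bin at about (305,222), its ledge and handle at (350,180), and sticks at (403,257) red/white, (420,240) black and (425,259) blue. The tray is at (170,255) and the tape measure at (415,205). I'll zoom in on the bin and sticks.

```bash
cat > h.py <<'E'
import numpy as np, cv2
def load(n): return dict(np.load(n+'.npz'))
def ray(c,uv):
    p=cv2.undistortPoints(np.array([[uv]],float),c['K'],c['D'])[0,0]
    E=c['extrinsics']; R=E[:3,:3]; return -R.T@E[:3,3], R.T@np.array([p[0],p[1],1.])
def onz(c,uv,z):
    o,d=ray(c,uv); return (o+d*(z-o[2])/d[2]).round(4)
def proj(c,P):
    E=c['extrinsics']; r=cv2.Rodrigues(E[:3,:3])[0]
    return cv2.projectPoints(np.array(P,float).reshape(-1,3),r,E[:3,3],c['K'],c['D'])[0][:,0].round(1)
def crop(im,x0,x1,y0,y1,s,f): cv2.imwrite(f,cv2.resize(im[y0:y1,x0:x1],None,fx=s,fy=s,interpolation=cv2.INTER_CUBIC))
E
python3 - <<'E'
from h import *
t=load('top'); crop(t['image'],255,445,145,275,4,'pics/topc.png')
im=t['image']; hsv=cv2.cvtColor(im,cv2.COLOR_BGR2HSV)
m=cv2.inRange(hsv,(20,130,100),(35,255,255)); m[:200]=0; m[:,:95]=0; m[:,240:]=0
ys,xs=np.nonzero(m); print('tray yellow bbox',xs.min(),xs.max(),ys.min(),ys.max())
m=cv2.inRange(im,(175,175,165),(255,255,255)); m[:180]=0; m[270:]=0; m[:,:260]=0;m[:,345:]=0
c=max(cv2.findContours(m,0,2)[0],key=cv2.contourArea); r=cv2.minAreaRect(c); print('flap',r)
b=cv2.boxPoints(r); print([onz(t,p,0.085).tolist() for p in b])
E
```

```text
tray yellow bbox 103 223 202 303
flap ((302.9549560546875, 224.50408935546875), (71.25162506103516, 66.81537628173828), 84.80557250976562)
[[0.5736, 0.0893, 0.085], [0.5947, -0.0978, 0.085], [0.3957, -0.1149, 0.085], [0.3758, 0.0675, 0.085]]
```

View pics/topc.png

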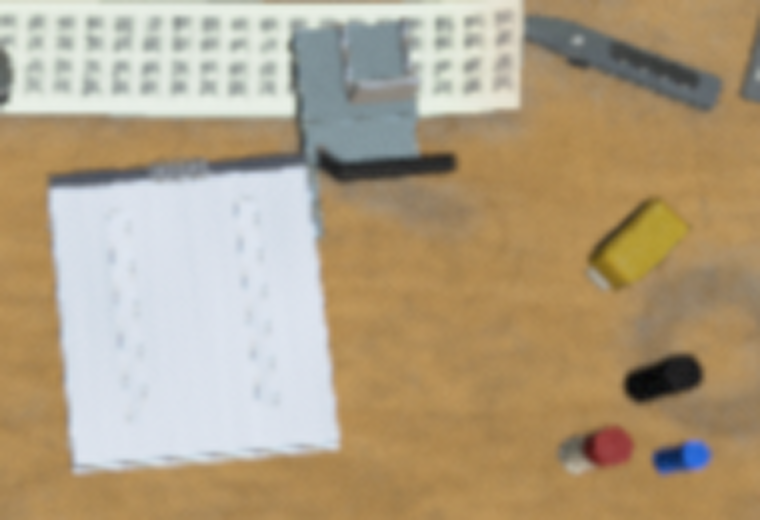

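```bash
python3 - <<'E'
from h import *
from scipy.spatial.transform import Rotation as R
t=load('top'); f=lambda x,y:(255+x/4-.375,145+y/4-.375)
print('handle',[onz(t,f(*p),.165) for p in [(345,171),(452,163)]])
for z in (.08,.085,.09): print('flap',z,[onz(t,f(*p),z)[:2].tolist() for p in [(50,180),(308,160),(340,448),(75,470)]])
print('ledge plate top edge ends',[onz(t,f(*p),.135) for p in [(352,90),(412,82)]])
hsv=cv2.cvtColor(t['image'],cv2.COLOR_BGR2HSV)
def blob(m,x0,x1,y0,y1):
    k=np.zeros_like(m);k[y0:y1,x0:x1]=m[y0:y1,x0:x1]
    c=max(cv2.findContours(k,0,2)[0],key=cv2.contourArea);return cv2.minEnclosingCircle(c),cv2.contourArea(c)
red=cv2.inRange(hsv,(165,90,60),(180,255,255))|cv2.inRange(hsv,(0,120,60),(8,255,255))
r=blob(red,390,415,245,270);print('red',r,onz(t,r[0][0],.096), 'size', np.linalg.norm(onz(t,(r[0][0][0]+r[0][1],r[0][0][1]),.096)-onz(t,r[0][0],.096)))
for p in[(700,372),(636,385)]: print('black',onz(t,f(*p),.096 if p[0]>650 else 0))
for p in[(696,456),(664,460)]: print('blue',onz(t,f(*p),.08 if p[0]>680 else 0))
print('glue base',onz(t,f(572,453),0.0))
s=dict(np.load('scene.npz')); p=proj(s,list(onz(t,r[0][0],.096)));print('scene px of cap',p)
# tool axes
q=R.from_rotvec([-3.10640595,-0.456495,0]).as_matrix();print('tool x',q[:,0],'y',q[:,1])
blk=cv2.inRange(t['image'],(0,0,0),(50,50,50)); blk[:205]=0;blk[300:]=0;blk[:,:110]=0;blk[:,225:]=0
c=max(cv2.findContours(blk,0,2)[0],key=cv2.contourArea);r=cv2.minAreaRect(c);print(r,[onz(t,x,.002)[:2].tolist() for x in cv2.boxPoints(r)])
crop(s['image'],240,460,130,280,3.5,'pics/sc.png')
crop(t['image'],95,235,195,310,5,'pics/tray.png')
E
```

```text
handle [array([ 0.5734, -0.1078,  0.165 ]), array([ 0.5802, -0.1784,  0.165 ])]
flap 0.08 [[0.5817, 0.0876], [0.5997, -0.0946], [0.3969, -0.1161], [0.3785, 0.0662]]
flap 0.085 [[0.5806, 0.0876], [0.5986, -0.094], [0.3966, -0.1154], [0.3782, 0.0662]]
flap 0.09 [[0.5795, 0.0875], [0.5975, -0.0933], [0.3963, -0.1147], [0.3779, 0.0663]]
ledge plate top edge ends [array([ 0.6366, -0.1174,  0.135 ]), array([ 0.643 , -0.1583,  0.135 ])]
red (((406.59259033203125, 256.4814758300781), 5.6166768074035645), 72.5) [ 0.3998 -0.2959  0.096 ] size 0.0153029408938282
black [ 0.4526 -0.3605  0.096 ]
black [ 0.4528 -0.3465  0.    ]
blue [ 0.3963 -0.361   0.08  ]
blue [ 0.3981 -0.3651  0.    ]
glue base [ 0.4019 -0.298   0.    ]
scene px of cap [[389.4 200.5]]
tool x [9.57722777e-01 2.87692566e-01 2.65230319e-04] y [ 0.28769257 -0.95772111 -0.00180487]
((166.11282348632812, 256.740478515625), (79.40493774414062, 103.25626373291016), 86.46043395996094) [[0.4969, 0.5424], [0.5216, 0.2411], [0.2909, 0.2177], [0.2687, 0.5106]]
```

View pics/tray.png

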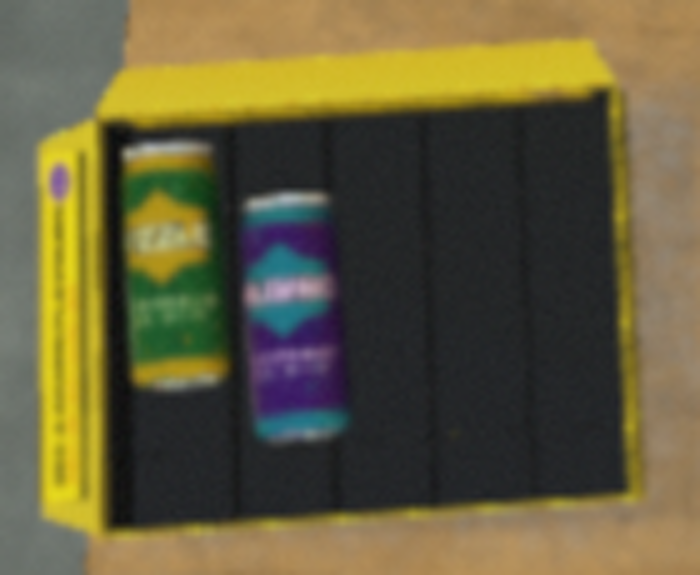

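The tray picture shows the two cans (green at (175,265), purple at (297,315) in the crop) and the free black floor to their right. Next I'll hover near the ledge for a closer wrist view.

```bash
python3 -m inch '[290,350,180,-10.8,60,290,350,180,-10.8,60,290,350,180,-10.8,60,290,350,180,-10.8,60,290,350,180,-10.8,60,290,350,180,-10.8,60,290,350,180,-10.8,60,290,350,180,-10.8,60,290,350,180,-10.8,60,290,350,180,-10.8,60]' 40 | tail -c 600
python3 -m inch '[0,0,0,0,60,0,0,0,0,60]' | tail -c 500; python3 - <<'E'
from plant import robot, read_camera
import numpy as np, cv2
from scipy.spatial.transform import Rotation as R
s=robot.read_state(); c=read_camera('wrist'); print(s['t'],s['tool_pos'],s['orientation'])
T=np.eye(4);T[:3,:3]=R.from_rotvec(s['orientation']).as_matrix();T[:3,3]=s['tool_pos']
c['extrinsics']=np.linalg.inv(T@np.array(c['mount']));print(np.round(c['mount'],3),np.round((T@c['mount'])[:3,3],3))
np.savez('w1.npz',**{k:np.array(v) for k,v in c.items()})
cv2.imwrite('pics/w1.png',cv2.resize(c['image'],None,fx=1.4,fy=1.4))
E
```

```text
t: 0.93
tool_pos: [0.4205, -0.2745, 0.3725]
orientation: [-3.137, -0.162, 0.0]
force: [0.6, -0.8, 0.4]
opening: 0.056
gripper_force: 0.0
t: 1.1
tool_pos: [0.4211, -0.2749, 0.3729]
orientation: [3.136, 0.169, 0.002]
force: [-0.2, -0.1, -0.9]
opening: 0.0556
gripper_force: 0.0
1.1 [ 0.42111787 -0.27492534  0.37285269] [3.13600092e+00 1.68879746e-01 1.74028937e-03]
[[ 0.002 -0.959 -0.284  0.081]
 [ 1.     0.002  0.001 -0.001]
 [-0.    -0.284  0.959 -0.164]
 [ 0.     0.     0.     1.   ]] [ 0.502 -0.265  0.537]
```

View pics/w1.png

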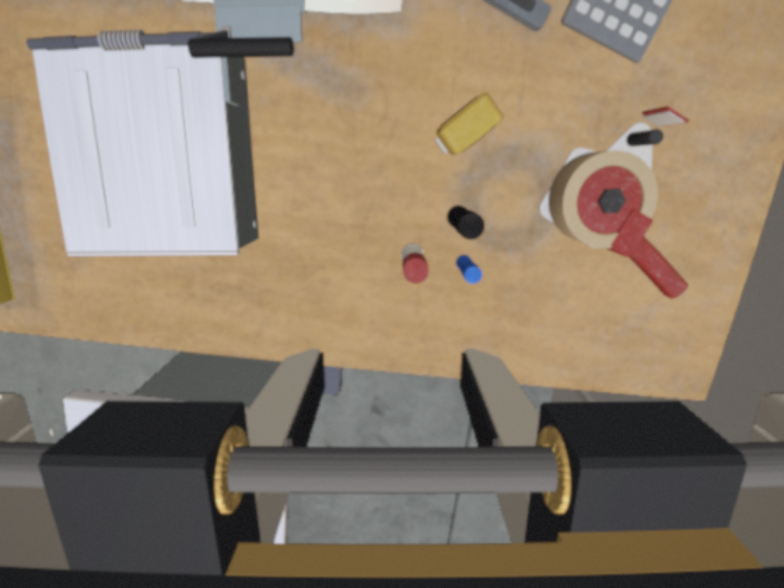

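Wrist view: handle runs (192–293, 47), flap corners at (35,50) and (66,253)–(240,253), glue-stick cap at (416,268), black (468,222) and blue (472,272) beside it. The stop plate is just above the frame.

```bash
python3 - <<'E'
from h import *
c=load('w1'); g=lambda x,y:((x+.5)/1.4-.5,(y+.5)/1.4-.5)
h=[onz(c,g(*p),.165)[:2] for p in [(192,47),(293,47)]];print('handle',h)
print('flap',[onz(c,g(*p),.085)[:2].tolist() for p in [(35,50),(66,253),(239,252)]])
print('shaft axis',[onz(c,g(*p),.085)[:2].tolist() for p in [(32,43),(190,41)]])
print('bin right wall bottom/top', onz(c,g(256,240),0.0),onz(c,g(238,252),.08))
hsv=cv2.cvtColor(c['image'],cv2.COLOR_BGR2HSV)
red=cv2.inRange(hsv,(165,90,60),(180,255,255))|cv2.inRange(hsv,(0,120,60),(8,255,255))
red[:, :280]=0; red[:,310:]=0; cs=max(cv2.findContours(red,0,2)[0],key=cv2.contourArea)
(x,y),r=cv2.minEnclosingCircle(cs);print('cap',x,y,r,onz(c,(x,y),.096))
# two-view of handle tip & cap
t=load('top')
def tri(a,b):
    (o1,d1),(o2,d2)=a,b; A=np.c_[d1,-d2]; k=np.linalg.lstsq(A,o2-o1,rcond=None)[0]
    return ((o1+d1*k[0]+o2+d2*k[1])/2).round(4), np.linalg.norm(o1+d1*k[0]-o2-d2*k[1]).round(4)
f=lambda x,y:(255+x/4-.375,145+y/4-.375)
print(tri(ray(c,g(293,47)),ray(t,f(456,162))), tri(ray(c,(x,y)),ray(t,(406.6,256.5))))
E
```

```text
handle [array([ 0.5749, -0.1039]), array([ 0.5821, -0.1811])]
flap [[0.5762, 0.0826], [0.3815, 0.067], [0.4018, -0.1174]]
shaft axis [[0.5821, 0.0852], [0.5956, -0.0673]]
bin right wall bottom/top [ 0.4002 -0.1102  0.    ] [ 0.4006 -0.1147  0.08  ]
cap 296.5 191.0 10.111974716186523 [ 0.4075 -0.2997  0.096 ]
(array([ 0.5816, -0.1811,  0.1647]), np.float64(0.0012)) (array([ 0.4019, -0.3022,  0.0723]), np.float64(0.0017))
```

```bash
python3 -m inch '[-19,-23,-40,0,50,-19,-23,-80,0,50,-19,-23,-120,0,50,-19,-23,-160,0,50,-19,-23,-200,0,50,-19,-23,-240,0,50,-19,-23,-270,0,50,-19,-23,-300,0,50,-19,-23,-330,0,50,-19,-23,-350,0,50]'
python3 -m inch '[0,0,0,0,50,0,0,0,0,50,0,0,0,0,20,0,0,0,0,20,0,0,0,0,20,0,0,0,0,20,0,0,0,0,20]' 40
```

```text
t: 1.98
tool_pos: [0.3971, -0.2988, 0.0176]
orientation: [-3.134, -0.158, 0.007]
force: [0.5, -0.8, -0.9]
opening: 0.0464
gripper_force: 0.0
t: 2.57
tool_pos: [0.4017, -0.3004, 0.0237]
orientation: [3.135, 0.162, 0.003]
force: [-0.4, -0.7, 6.9]
opening: 0.0268
gripper_force: 40.0
```

```bash
python3 -m inch '[0,0,40,0,20,0,0,80,0,20,15,20,115,0,20,40,50,140,0,20,60,75,165,0,20,80,100,190,0,20,100,120,220,0,20,118,140,250,0,20,118,140,270,0,20,118,140,270,0,20]' 
python3 -m inch '[0,0,0,0,20,0,0,0,0,20]' | head -2; python3 - <<'E'
from plant import robot, read_camera
import numpy as np, cv2
from scipy.spatial.transform import Rotation as R
s=robot.read_state(); c=read_camera('wrist'); print(s['t'],s['tool_pos'],s['orientation'],s['opening'])
T=np.eye(4);T[:3,:3]=R.from_rotvec(s['orientation']).as_matrix();T[:3,3]=s['tool_pos']
c['extrinsics']=np.linalg.inv(T@np.array(c['mount']))
np.savez('w2.npz',**{k:np.array(v) for k,v in c.items()})
cv2.imwrite('pics/w2.png',cv2.resize(c['image'],None,fx=1.4,fy=1.4,interpolation=cv2.INTER_CUBIC))
E
```

```text
t: 3.4
tool_pos: [0.5218, -0.1584, 0.2985]
orientation: [3.133, 0.167, 0.013]
force: [0.9, -0.9, 0.8]
opening: 0.027
gripper_force: 40.0
t: 3.57
tool_pos: [0.5183, -0.1593, 0.2911]
3.5667 [ 0.51828462 -0.15930692  0.29109069] [-3.13702245e+00 -1.62218328e-01  1.80531304e-03] 0.02672855108549806
```

View pics/w2.png

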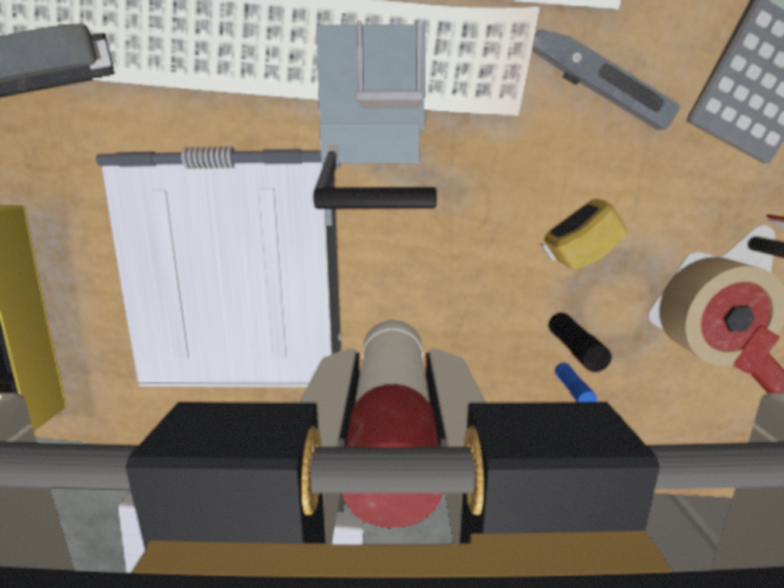

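The wrist view shows the stop plate band (358–424, 92–106), the lips running up from (360,92) and (421,92), the handle (318–436, 197), and the stick held upright in the hand.

```bash
python3 - <<'E'
from h import *
c=load('w2'); g=lambda x,y:((x+.5)/1.4-.5,(y+.5)/1.4-.5)
a=np.radians(5.8);bx=np.array([np.cos(a),np.sin(a)]);by=np.array([-bx[1],bx[0]])
P=lambda x,y,z:onz(c,g(x,y),z)[:2]
pr=lambda n,l:print(n,[p.tolist() for p in l],'len',np.linalg.norm(l[1]-l[0]).round(4),'yaw',np.degrees(np.arctan2(*(l[0]-l[1])[::1]))*-1)
pr('shaft',[P(100,159,.085),P(330,156,.085)])
h=[P(316,198,.165),P(437,197,.165)];pr('handle',h); print('prop by handle',h[1]+by*.0305+bx*.0835)
for y in (92,99,105):
    l=[P(358,y,.135),P(424,y,.135)];pr('plate %d'%y,l);m=(l[0]+l[1])/2;print('  prop if plate mid here',m+bx*.0165)
l=[P(361,75,.102),P(421.5,75,.102)];pr('lips',l);m=(l[0]+l[1])/2;print('lip mid',m,'lateral',m@by)
s=[P(100,159,.085),P(330,156,.085)]
print('shaft x coord',s[0]@bx,s[1]@bx,'prop x coord exp',(s[0]@bx+s[1]@bx)/2+.0545)
for q in [(.661,-.143)]: print('guess',np.array(q)@bx,np.array(q)@by)
fl=[P(138,386,.085),P(303,386,.085)];pr('front',fl)
E
```

```text
shaft [[0.5825, 0.087], [0.6025, -0.0998]] len 0.1879 yaw 6.111171509775214
handle [[0.5751, -0.1036], [0.5838, -0.1805]] len 0.0774 yaw 6.454652340388383
prop by handle [ 0.66379032 -0.14171794]
plate 92 [[0.6449, -0.1223], [0.6495, -0.166]] len 0.0439 yaw 6.009005957494444
  prop if plate mid here [ 0.66361553 -0.14248257]
plate 99 [[0.6405, -0.1227], [0.6451, -0.1666]] len 0.0441 yaw 5.98182902154479
  prop if plate mid here [ 0.65921553 -0.14298257]
plate 105 [[0.6368, -0.123], [0.6414, -0.167]] len 0.0442 yaw 5.96833219751685
  prop if plate mid here [ 0.65551553 -0.14333257]
lips [[0.6613, -0.1206], [0.6659, -0.1644]] len 0.044 yaw 5.995386804075527
lip mid [ 0.6636 -0.1425] lateral -0.2088314598187055
shaft x coord 0.5883099107476855 0.5893302086104869 prop x coord exp 0.6433200596790862
guess 0.6431650980386677 -0.20906615380044424
front [[0.3794, 0.0669], [0.3971, -0.0883]] len 0.1562 yaw 6.506266004040984
```

```bash
python3 -m inch '[0,0,-40,0,20,0,1,-80,0,20,0,2,-105,0,20,0,2,-120,0,20,0,2,-127,0,20,0,2,-127,0,20,0,2,-127,0,20]'
python3 -m inch '[15,2,0,0,20,30,3,0,0,20,45,5,0,0,20,58,6,0,0,20,70,7,0,0,20,80,8,0,0,20,90,9,0,0,20,98,10,0,0,20,105,11,0,0,20,105,11,0,0,20]'
```

```text
t: 4.2
tool_pos: [0.5184, -0.1576, 0.1649]
orientation: [-3.137, -0.161, 0.001]
force: [0.2, -0.1, 0.1]
opening: 0.0269
gripper_force: 40.0
t: 5.03
tool_pos: [0.6249, -0.1463, 0.1658]
orientation: [3.137, 0.162, 0.002]
force: [-2.9, 0.5, 1.0]
opening: 0.0267
gripper_force: 40.0
```

```bash
python3 -m inch '[8,1,0,0,20,16,2,0,0,20,24,3,0,0,20,31,3,0,0,20,38,4,0,0,20,38,4,0,0,20]'
python3 -m inch '[0,0,-8,0,20,0,0,-16,0,20,0,0,-24,0,20,0,0,-32,0,20,0,0,-38,0,20,0,0,-38,0,20]'
python3 - <<'E'
from plant import robot, read_camera
import cv2,numpy as np
c=read_camera('top'); s=read_camera('scene'); print(robot.read_state()['tool_pos'])
a=cv2.resize(c['image'][130:270,250:450],None,fx=3,fy=3); b=cv2.resize(s['image'][100:290,250:450],None,fx=3,fy=3)
cv2.imwrite('pics/st.png',cv2.resize(np.hstack([cv2.resize(c['image'][120:270,255:405],(400,400)),cv2.resize(s['image'][120:270,250:400],(400,400))]),None,fx=1,fy=1))
E
```

```text
t: 5.53
tool_pos: [0.662, -0.1421, 0.1645]
orientation: [-3.137, -0.162, 0.002]
force: [-3.3, 0.3, 0.0]
opening: 0.0266
gripper_force: 40.0
t: 6.03
tool_pos: [0.6734, -0.1422, 0.1399]
orientation: [3.132, 0.164, 0.046]
force: [19.2, 6.8, 32.5]
opening: 0.0265
gripper_force: 41.0
[ 0.67340654 -0.14220359  0.13999282]
```

View pics/st.png

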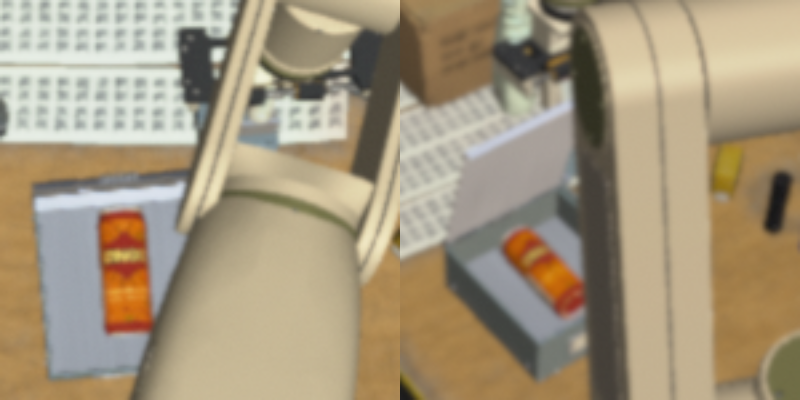

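The flap is open and the can is visible in the bin (top crop at (125,270)), but the 32 N upward force means something is jammed. I'll look through the wrist camera.

```bash
python3 - <<'E'
from plant import robot, read_camera
import numpy as np, cv2
from scipy.spatial.transform import Rotation as R
s=robot.read_state(); c=read_camera('wrist'); print(s['t'],s['tool_pos'],s['orientation'],s['force'],s['wrist_torque'],s['q'])
T=np.eye(4);T[:3,:3]=R.from_rotvec(s['orientation']).as_matrix();T[:3,3]=s['tool_pos'];print(T.round(3))
c['extrinsics']=np.linalg.inv(T@np.array(c['mount']))
np.savez('w3.npz',**{k:np.array(v) for k,v in c.items()})
cv2.imwrite('pics/w3.png',cv2.resize(c['image'][100:420,80:480],None,fx=1.8,fy=1.8,interpolation=cv2.INTER_CUBIC))
E
```

```text
6.1333 [ 0.67340654 -0.14220359  0.13999282] [3.13185251 0.16420359 0.04589591] [17.87347707  7.44681745 32.09586863] [ 1.39110309 -2.76583652 -0.04750385] [-0.28525626  0.38068042  1.33990449  0.00495877  1.39170494  1.1799638 ]
[[ 0.994  0.104  0.029  0.673]
 [ 0.105 -0.995 -0.004 -0.142]
 [ 0.029  0.007 -1.     0.14 ]
 [ 0.     0.     0.     1.   ]]
```

View pics/w3.png

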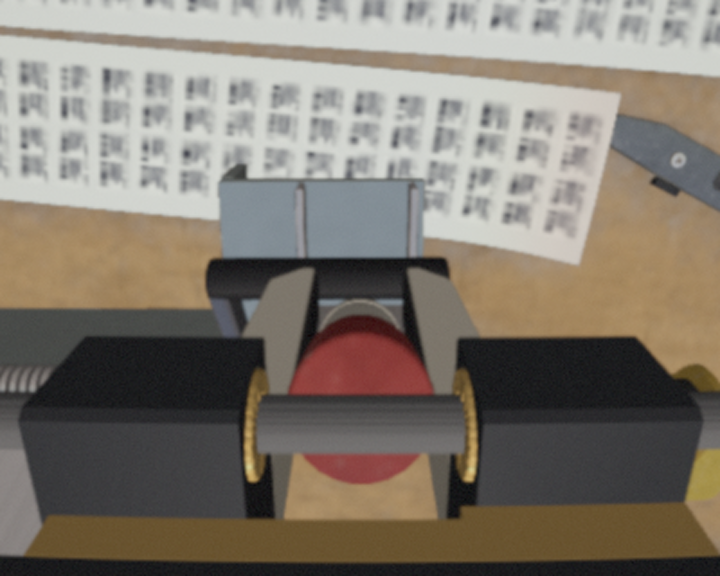

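The cap's apparent size has grown, so the stick slid up in the grip by about 20 mm after its foot caught the plate's top edge. I'll lift clear, shift back and lower again in small steps.

```bash
python3 -m inch '[1,0,12,0,20,3,0,18,0,20,5,1,20,0,20,7,1,20,0,20,8,1,20,0,20,8,1,20,0,20]' 50
python3 -m inch '[0,0,-6,0,20,0,0,-12,0,20,0,0,-18,0,20,0,0,-18,0,20]'
```

```text
t: 6.68
tool_pos: [0.6695, -0.1412, 0.1457]
orientation: [-3.137, -0.162, 0.002]
force: [-0.6, -0.3, 1.0]
opening: 0.0268
gripper_force: 50.8
t: 7.02
tool_pos: [0.6764, -0.141, 0.1356]
orientation: [3.135, 0.163, 0.025]
force: [11.7, 4.5, 21.8]
opening: 0.0262
gripper_force: 51.2
```

```bash
python3 -m inch '[0,0,-5,0,20,0,0,-10,0,20,0,0,-10,0,20]'
```

```text
t: 7.27
tool_pos: [0.6796, -0.1409, 0.1287]
orientation: [3.134, 0.164, 0.037]
force: [18.0, 6.2, 29.6]
opening: 0.0264
gripper_force: 51.9
```

```bash
python3 - <<'E'
from h import *
from plant import robot, read_camera
from scipy.spatial.transform import Rotation as R
a=np.radians(6);bx=np.array([np.cos(a),np.sin(a),0]);by=np.array([-bx[1],bx[0],0]);ez=np.array([0,0,1.])
prop=np.array([.661,-.1427,.09]); O=prop-.1545*bx+.1465*by-.09*ez
W=lambda x,y,z:O+x*bx+y*by+z*ez
s=robot.read_state(); c=read_camera('wrist'); T=np.eye(4);T[:3,:3]=R.from_rotvec(s['orientation']).as_matrix();T[:3,3]=s['tool_pos']
c['extrinsics']=np.linalg.inv(T@np.array(c['mount'])); np.savez('w4.npz',**{k:np.array(v) for k,v in c.items()})
for n in ('w3','w4'):
    c=load(n); im=c['image']
    g=cv2.cvtColor(im,cv2.COLOR_BGR2GRAY)
    col=g[180:330,204:212].mean(1).astype(int)   # column left of the finger across the handle
    d=np.nonzero(col<45)[0]+180; print(n,'dark rows',d.min() if len(d) else None,d.tolist()[:40])
    for th in (1.2,1.3,1.4,1.5,1.6,1.7,1.8):
        b=th-.348; x=.1+.085*np.sin(b); z=.085+.085*np.cos(b)
        print(th,round(x,3),round(z,3),proj(c,[W(x,-.105,z),W(x,-.177,z)]).tolist())
    print('tips',proj(c,[s['tool_pos']]).tolist() if n=='w4' else proj(c,[[.6734,-.1422,.14]]).tolist())
    print('plate top', proj(c,[W(.135,-.124,.135),W(.141,-.124,.135),W(.141,-.169,.135)]).tolist(),'ledge end',proj(c,[W(.1895,-.124,.09)]).tolist())
    hs=cv2.cvtColor(im,cv2.COLOR_BGR2HSV); red=cv2.inRange(hs,(165,90,40),(180,255,255))|cv2.inRange(hs,(0,120,40),(8,255,255)); red[:270]=0
    cs=max(cv2.findContours(red,0,2)[0],key=cv2.contourArea);print('red',cv2.boundingRect(cs))
E
```

```text
w3 dark rows 244 [244, 245, 246, 247, 248, 249, 250, 251, 252, 253, 254, 255, 256, 257, 264, 265, 288, 289, 290, 291, 292, 293, 294, 295, 296, 297, 298, 299, 300, 301, 302, 303, 304, 305, 306, 307, 308, 309, 310, 311]
1.2 0.164 0.141 [[206.8, 273.5], [333.3, 273.4]]
1.3 0.169 0.134 [[208.7, 260.2], [331.8, 260.2]]
1.4 0.174 0.127 [[210.8, 248.4], [330.2, 248.4]]
1.5 0.178 0.12 [[212.9, 238.2], [328.6, 238.2]]
1.6 0.181 0.112 [[215.1, 229.6], [326.9, 229.6]]
1.7 0.183 0.103 [[217.2, 222.6], [325.2, 222.7]]
1.8 0.184 0.095 [[219.4, 217.2], [323.5, 217.2]]
tips [[281.2, 268.1]]
plate top [[242.9, 312.6], [242.6, 303.9], [316.7, 303.7]] ledge end [[247.4, 208.3]]
red (241, 276, 79, 44)
w4 dark rows 244 [244, 245, 246, 247, 248, 249, 250, 251, 252, 253, 254, 255, 256, 257, 262, 263, 264, 288, 289, 290, 291, 292, 293, 294, 295, 296, 297, 298, 299, 300, 301, 302, 303, 304, 305, 306, 307, 308, 309, 310]
1.2 0.164 0.141 [[204.3, 293.3], [337.4, 293.3]]
1.3 0.169 0.134 [[206.3, 278.8], [335.8, 278.8]]
1.4 0.174 0.127 [[208.5, 265.8], [334.0, 265.8]]
1.5 0.178 0.12 [[210.8, 254.5], [332.2, 254.5]]
1.6 0.181 0.112 [[213.2, 244.8], [330.3, 244.9]]
1.7 0.183 0.103 [[215.5, 236.9], [328.5, 237.0]]
1.8 0.184 0.095 [[217.8, 230.7], [326.6, 230.7]]
tips [[281.2, 268.1]]
plate top [[242.3, 332.6], [242.0, 323.7], [319.7, 323.6]] ledge end [[247.1, 221.1]]
red (239, 270, 85, 50)
```

```bash
python3 - <<'E'
from h import *
a=np.radians(6);bx=np.array([np.cos(a),np.sin(a),0]);ez=np.array([0,0,1.])
w2,w3=load('w2'),load('w3')
def pt(tcp,phi,sl,far,up):  # far: across, up: above the foot along the axis
    ax=np.array([np.sin(phi),np.cos(phi)]); n=np.array([np.cos(phi),-np.sin(phi)])
    r=np.array([0,.019])-ax*(.0427-sl-up)+n*far
    return np.array(tcp)+r[0]*bx+r[1]*ez
print('w2 foot far edge expect row 229.5',proj(w2,[pt([.5183,-.1593,.2911],0,0,.0135,0)]),'cap near',proj(w2,[pt([.5183,-.1593,.2911],0,0,-.0135,.096)]))
T=[.6734,-.1422,.14]
for ph in (0,10,20,30):
  for sl in (0,.02):
    e=pt(T,np.radians(ph),sl,.0135,0);q=pt(T,np.radians(ph),sl,-.0135,.096)
    print(ph,sl,'foot far edge row (seen 266)',proj(w3,[e])[0],'cap near edge (seen row 368)',proj(w3,[q])[0],'cap far',proj(w3,[pt(T,np.radians(ph),sl,.0135,.096)])[0])
E
```

```text
w2 foot far edge expect row 229.5 [[281.1 231.6]] cap near [[281.7 389.7]]
0 0 foot far edge row (seen 266) [280.9 232.4] cap near edge (seen row 368) [283.2 385.9] cap far [283.6 321.5]
0 0.02 foot far edge row (seen 266) [281.2 243.5] cap near edge (seen row 368) [284.2 436.1] cap far [284.8 363.2]
10 0 foot far edge row (seen 266) [280.8 242.9] cap near edge (seen row 368) [283.4 367.5] cap far [283.5 293. ]
10 0.02 foot far edge row (seen 266) [281.1 249. ] cap near edge (seen row 368) [284.6 406.4] cap far [284.8 317. ]
20 0 foot far edge row (seen 266) [280.8 254. ] cap near edge (seen row 368) [283.5 344.1] cap far [283.4 264.6]
20 0.02 foot far edge row (seen 266) [281.1 255.3] cap near edge (seen row 368) [284.8 367. ] cap far [284.7 269.6]
30 0 foot far edge row (seen 266) [280.8 265.7] cap near edge (seen row 368) [283.6 317.1] cap far [283.2 238.6]
30 0.02 foot far edge row (seen 266) [281.1 262.3] cap near edge (seen row 368) [284.9 321.1] cap far [284.4 226.2]
```

```bash
python3 -m inch '[0,0,4,0,20,0,0,8,0,20,0,0,8,0,20]' 50
python3 -m inch '[-3,0,0,0,20,-6,-1,0,0,20,-6,-1,0,0,20]' 50
```

```text
t: 7.57
tool_pos: [0.675, -0.1413, 0.1319]
orientation: [3.135, 0.163, 0.019]
force: [10.1, 1.5, 15.4]
opening: 0.0264
gripper_force: 52.1
t: 7.82
tool_pos: [0.6715, -0.1418, 0.1335]
orientation: [3.135, 0.164, 0.03]
force: [17.8, 4.7, 16.5]
opening: 0.0265
gripper_force: 51.7
```

```bash
python3 -m inch '[2,0,20,0,20,2,0,45,0,20,2,0,80,0,20,2,0,110,0,20,-10,-1,130,0,20,-20,-2,130,0,20,-30,-3,130,0,20,-30,-3,130,0,20]' 60
python3 - <<'E'
from h import *
from plant import robot, read_camera
from scipy.spatial.transform import Rotation as R
s=robot.read_state(); c=read_camera('wrist'); T=np.eye(4);T[:3,:3]=R.from_rotvec(s['orientation']).as_matrix();T[:3,3]=s['tool_pos']
c['extrinsics']=np.linalg.inv(T@np.array(c['mount'])); np.savez('w5.npz',**{k:np.array(v) for k,v in c.items()})
print(s['tool_pos'],s['force'])
o=[cv2.resize(load(n)['image'][130:420,150:410],None,fx=1.5,fy=1.5) for n in ('w2','w5')]
cv2.imwrite('pics/w5.png',np.hstack(o))
E
```

```text
t: 8.48
tool_pos: [0.6329, -0.1455, 0.2566]
orientation: [-3.137, -0.162, 0.001]
force: [-0.7, -0.6, -0.3]
opening: 0.0258
gripper_force: 60.0
[ 0.63288278 -0.14550341  0.25664757] [-0.6891872  -0.57827925 -0.33511396]
```

View pics/w5.png

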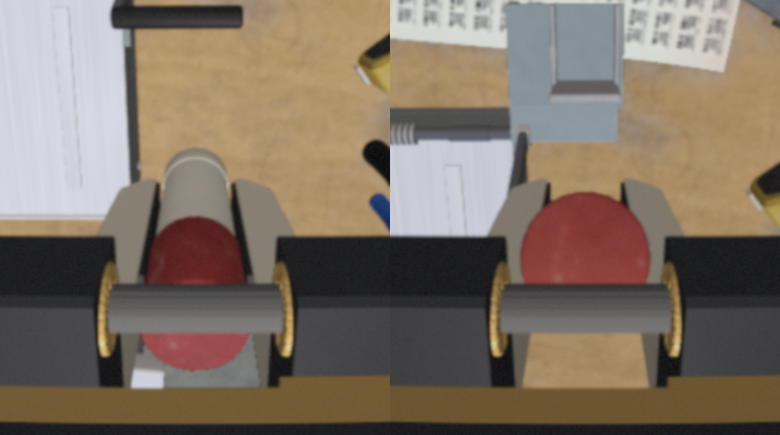

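The stick has swung about 30° in the grip (cap towards +x, cap seen face-on at (585,255)) and slid up about 20 mm. Its foot is now level with the fingertips. I'll re-approach from the robot side with the leaning stick and set it down well behind the plate, so the handle can push it upright against the plate.

```bash
python3 -m inch '[-40,-4,0,0,20,-80,-8,0,0,20,-117,-12,0,0,20,-117,-12,-20,0,20,-117,-12,-55,0,20,-117,-12,-85,0,20,-117,-12,-105,0,20,-117,-12,-105,0,20,-117,-12,-105,0,20]' 60
python3 -m inch '[18,2,0,0,20,36,4,0,0,20,52,5,0,0,20,68,7,0,0,20,83,9,0,0,20,96,10,0,0,20,108,11,0,0,20,118,12,0,0,20,126,13,0,0,20,126,13,0,0,20]' 60
```

```text
t: 9.28
tool_pos: [0.5159, -0.1567, 0.1503]
orientation: [-3.136, -0.162, 0.005]
force: [-0.2, -0.8, 0.1]
opening: 0.0259
gripper_force: 60.0
t: 10.12
tool_pos: [0.6441, -0.1441, 0.1529]
orientation: [3.137, 0.163, 0.001]
force: [-2.8, 0.7, -0.2]
opening: 0.0261
gripper_force: 61.2
```

```bash
python3 -m inch '[9,1,0,0,20,18,2,0,0,20,26,3,0,0,20,33,3,0,0,20,36,4,0,0,20,36,4,0,0,20]' 60
python3 -m inch '[2,0,-6,0,20,5,0,-12,0,20,7,1,-19,0,20,7,1,-19,0,20]' 60
```

```text
t: 10.62
tool_pos: [0.6799, -0.1403, 0.1532]
orientation: [3.137, 0.163, 0.003]
force: [-0.9, 0.4, 2.3]
opening: 0.026
gripper_force: 60.0
t: 10.95
tool_pos: [0.6868, -0.1393, 0.1322]
orientation: [3.137, 0.162, 0.003]
force: [2.8, -0.3, 2.4]
opening: 0.0259
gripper_force: 62.0
```

```bash
python3 -m inch '[0,0,-7,0,20,0,0,-14,0,20,-1,0,-20,0,20,-1,0,-25,0,20,-1,0,-25,0,20]' 60
```

```text
t: 11.37
tool_pos: [0.6841, -0.1391, 0.106]
orientation: [-3.137, -0.162, 0.002]
force: [4.4, -0.7, -1.0]
opening: 0.0263
gripper_force: 60.9
```

```bash
python3 -m inch '[-3,0,0,0,20,-6,-1,0,0,20,-8,-1,0,0,20,-8,-1,0,0,20]' 60
python3 - <<'E'
from h import *
from plant import robot, read_camera
from scipy.spatial.transform import Rotation as R
s=robot.read_state(); c=read_camera('wrist'); T=np.eye(4);T[:3,:3]=R.from_rotvec(s['orientation']).as_matrix();T[:3,3]=s['tool_pos']
c['extrinsics']=np.linalg.inv(T@np.array(c['mount'])); np.savez('w6.npz',**{k:np.array(v) for k,v in c.items()})
a=np.radians(6);bx=np.array([np.cos(a),np.sin(a),0]);by=np.array([-bx[1],bx[0],0]);ez=np.array([0,0,1.])
O=np.array([.661,-.1427,0])-.1545*bx+.1465*by
W=lambda x,y,z:O+x*bx+y*by+z*ez
for th in (1.3,1.4,1.5,1.6,1.7,1.8):
    b=th-.348; print(th,proj(c,[W(.1+.085*np.sin(b),y,.085+.085*np.cos(b)) for y in (-.105,-.177)]).tolist())
g=cv2.cvtColor(c['image'],cv2.COLOR_BGR2GRAY)
for x in (205,210,322,328): print(x,(np.nonzero(g[150:330,x-1:x+2].mean(1)<50)[0]+150).tolist())
print('bin x',(np.array(s['tool_pos'])-O)@bx,'y',(np.array(s['tool_pos'])-O)@by)
E
```

```text
t: 11.7
tool_pos: [0.6799, -0.1397, 0.1095]
orientation: [3.137, 0.163, 0.012]
force: [16.5, 2.7, -0.3]
opening: 0.0265
gripper_force: 61.0
1.3 [[200.2, 297.9], [344.4, 298.0]]
1.4 [[202.9, 282.7], [342.2, 282.9]]
1.5 [[205.6, 269.4], [340.0, 269.6]]
1.6 [[208.4, 258.1], [337.7, 258.2]]
1.7 [[211.2, 248.7], [335.5, 248.8]]
1.8 [[213.9, 241.2], [333.2, 241.3]]
205 [235, 236, 237, 238, 239, 240, 241, 242, 243, 244, 245, 246, 247, 248, 249, 250, 251, 252, 288, 289, 290, 291, 292, 293, 294, 295, 296, 297, 298, 299, 300, 301, 302, 303, 304, 305, 306, 307, 308, 309, 310, 311, 312, 313, 314, 315, 316, 317, 318, 319, 320, 321, 322, 323, 324, 325, 326, 327, 328, 329]
210 [234, 235, 236, 237, 238, 239, 240, 241, 242, 243, 244, 245, 246, 247, 248, 249, 250, 251, 252, 253, 254, 255, 256, 257, 258, 259, 260, 261, 262, 263, 264, 265, 288, 289, 290, 291, 292, 293, 294, 295, 296, 297, 298, 299, 300, 301, 302, 303, 304, 305, 306, 307, 308, 309, 310, 311, 312, 313, 314, 315, 316, 317, 318, 319, 320, 321, 322, 323, 324, 325, 326, 327, 328, 329]
322 [234, 235, 236, 237, 238, 239, 240, 241, 242, 243, 244, 245, 246, 247, 248, 249, 320, 321]
328 [234, 235, 236, 237, 238, 239, 240, 241, 242, 243, 244, 245, 246, 247, 248, 249, 320, 321]
bin x 0.173636241857126 y -0.14554226309020268
```

```bash
python3 -m inch '[0,0,0,0,20,-2,0,0,0,20,-4,0,0,0,20,-6,-1,0,0,20,-6,-1,0,0,20]' 12
python3 -m inch '[-2,0,0,0,20,-4,0,0,0,20,-6,-1,0,0,20,-6,-1,0,0,20]' 12
```

```text
t: 12.17
tool_pos: [0.6731, -0.1408, 0.1103]
orientation: [3.137, 0.163, 0.009]
force: [8.7, 2.7, 6.7]
opening: 0.0265
gripper_force: 12.8
t: 12.5
tool_pos: [0.668, -0.1418, 0.1111]
orientation: [3.137, 0.163, 0.012]
force: [11.1, 3.7, 8.3]
opening: 0.0268
gripper_force: 12.7
```

```bash
python3 -m inch '[-2,0,1,0,20,-4,0,2,0,20,-6,-1,3,0,20,-6,-1,3,0,20]' 12
python3 - <<'E'
from h import *
from plant import robot, read_camera
from scipy.spatial.transform import Rotation as R
s=robot.read_state(); c=read_camera('wrist'); T=np.eye(4);T[:3,:3]=R.from_rotvec(s['orientation']).as_matrix();T[:3,3]=s['tool_pos']
c['extrinsics']=np.linalg.inv(T@np.array(c['mount'])); np.savez('w7.npz',**{k:np.array(v) for k,v in c.items()})
a=np.radians(6);bx=np.array([np.cos(a),np.sin(a),0]);by=np.array([-bx[1],bx[0],0]);ez=np.array([0,0,1.])
O=np.array([.661,-.1427,0])-.1545*bx+.1465*by
W=lambda x,y,z:O+x*bx+y*by+z*ez
for th in (1.2,1.3,1.4,1.5,1.6,1.7,1.8):
    b=th-.348; print(th,proj(c,[W(.1+.085*np.sin(b),y,.085+.085*np.cos(b)) for y in (-.105,-.177)])[:,1].tolist())
g=cv2.cvtColor(c['image'],cv2.COLOR_BGR2GRAY)
for x in (205,325): print(x,(np.nonzero(g[130:285,x-1:x+2].mean(1)<50)[0]+130)[[0,-1]].tolist())
for n in ('w2','w7'):
    im=load(n)['image'];hs=cv2.cvtColor(im,cv2.COLOR_BGR2HSV); red=cv2.inRange(hs,(165,90,40),(180,255,255))|cv2.inRange(hs,(0,120,40),(8,255,255)); red[:240]=0; red[:,:200]=0;red[:,360:]=0
    ys,xs=np.nonzero(red); print(n,'cap rows',ys.min(),ys.max(),'cols',xs.min(),xs.max())
print('bin x',(np.array(s['tool_pos'])-O)@bx,s['tool_pos'][2])
E
```

```text
t: 12.83
tool_pos: [0.6614, -0.1425, 0.113]
orientation: [-3.137, -0.163, -0.01]
force: [11.7, 4.1, 3.9]
opening: 0.0268
gripper_force: 12.0
1.2 [276.5, 276.7]
1.3 [260.5, 260.7]
1.4 [246.4, 246.6]
1.5 [234.2, 234.4]
1.6 [224.1, 224.2]
1.7 [215.9, 216.1]
1.8 [209.6, 209.7]
205 [222, 264]
325 [222, 245]
w2 cap rows 275 376 cols 245 314
w7 cap rows 260 367 cols 235 325
bin x 0.15487346696139478 0.11298290233299171
```

```bash
python3 -m inch '[0,0,-3,0,20,0,0,-6,0,20,0,0,-9,0,20,0,0,-9,0,20]' 12
python3 -m inch '[0,0,0,0,25,0,0,0,0,30,0,0,0,0,36,0,0,0,0,36,0,0,0,0,36,0,0,0,0,36]' 12
```

```text
t: 13.22
tool_pos: [0.6611, -0.1434, 0.1036]
orientation: [3.136, 0.163, 0.008]
force: [9.1, -0.0, 1.5]
opening: 0.0266
gripper_force: 12.0
t: 13.72
tool_pos: [0.6583, -0.1433, 0.1023]
orientation: [-3.137, -0.162, 0.002]
force: [-0.9, 0.5, 6.0]
opening: 0.0335
gripper_force: 2.8
```

```bash
python3 -m inch '[0,0,10,0,36,0,0,20,0,36,0,0,40,0,36,0,0,70,0,36,0,0,100,0,36,-30,-3,130,0,36,-60,-6,150,0,36,-90,-9,150,0,36,-90,-9,150,0,36,-90,-9,150,0,36]'
python3 - <<'E'
from h import *
from plant import robot, read_camera
from scipy.spatial.transform import Rotation as R
s=robot.read_state(); c=read_camera('wrist'); T=np.eye(4);T[:3,:3]=R.from_rotvec(s['orientation']).as_matrix();T[:3,3]=s['tool_pos']
c['extrinsics']=np.linalg.inv(T@np.array(c['mount'])); np.savez('w8.npz',**{k:np.array(v) for k,v in c.items()})
t=read_camera('top');np.savez('t8.npz',**{k:np.array(v) for k,v in t.items()})
print(s['tool_pos'],s['force'])
cv2.imwrite('pics/w8.png',np.hstack([cv2.resize(c['image'][:300],(560,300)),cv2.resize(t['image'][120:270,260:380],(240,300))]))
E
```

```text
t: 14.55
tool_pos: [0.5677, -0.1527, 0.2533]
orientation: [3.137, 0.16, 0.001]
force: [0.3, -0.4, 0.1]
opening: 0.0338
gripper_force: 0.0
[ 0.56773129 -0.15265624  0.25333635] [ 0.33319569 -0.41871706  0.14099526]
```

View pics/w8.png

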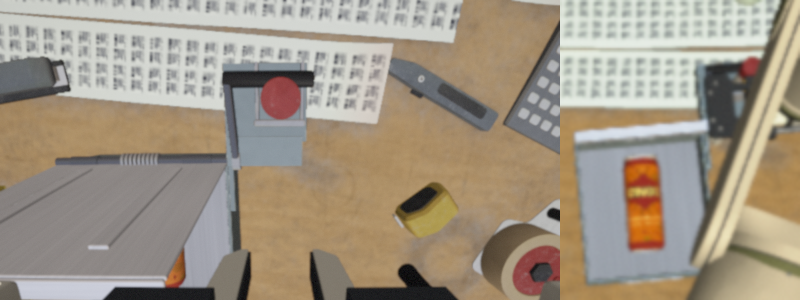

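The stick stands upright in place: cap at (280,97) in the wrist view, touching the handle (row 78) with the plate at row 124. The flap is open and the can is visible in the bin. Now I'll check seating numerically and locate the can.

```bash
python3 - <<'E'
from h import *
c=load('w8');t=load('t8')
a=np.radians(6);bx=np.array([np.cos(a),np.sin(a),0]);by=np.array([-bx[1],bx[0],0]);ez=np.array([0,0,1.])
O=np.array([.661,-.1427,0])-.1545*bx+.1465*by
W=lambda x,y,z:O+x*bx+y*by+z*ez
for th in (1.2,1.3,1.35,1.4,1.45,1.5,1.6):
    b=th-.348; print(th,proj(c,[W(.1+.085*np.sin(b),y,.085+.085*np.cos(b)) for y in (-.105,-.177)]).tolist())
g=cv2.cvtColor(c['image'],cv2.COLOR_BGR2GRAY)
for x in (245,306): print(x,(np.nonzero(g[50:110,x-1:x+2].mean(1)<60)[0]+50)[[0,-1]].tolist())
def cap(c,x0,x1,y0,y1):
    hs=cv2.cvtColor(c['image'],cv2.COLOR_BGR2HSV); red=cv2.inRange(hs,(165,90,40),(180,255,255))|cv2.inRange(hs,(0,120,40),(6,255,255)); k=np.zeros_like(red);k[y0:y1,x0:x1]=red[y0:y1,x0:x1]
    q=max(cv2.findContours(k,0,2)[0],key=cv2.contourArea);return cv2.minEnclosingCircle(q),cv2.fitEllipse(q)
r=cap(c,250,310,70,122);print('cap w',r)
for z in (.186,.196,.206):
    p=onz(c,r[0][0],z);e=onz(c,(r[0][0][0]+r[0][1],r[0][0][1]),z);print(z,'bin xy',(p-O)@bx,(p-O)@by,'radius',np.linalg.norm(e-p))
r=cap(t,345,365,140,170);print('top',r[0]);
for z in (.186,.206):
    p=onz(t,r[0][0],z);print(z,'bin xy',(p-O)@bx,(p-O)@by)
# can
hs=cv2.cvtColor(t['image'],cv2.COLOR_BGR2HSV); m=cv2.inRange(hs,(0,130,80),(22,255,255)); k=np.zeros_like(m);k[190:255,285:318]=m[190:255,285:318]
q=max(cv2.findContours(k,0,2)[0],key=cv2.contourArea);R=cv2.minAreaRect(q);print('can',R)
P=[onz(t,u,.028+.045) for u in cv2.boxPoints(R)];ctr=np.mean(P,0)
for i in range(4): d=P[(i+1)%4]-P[i];print(np.linalg.norm(d).round(3),np.degrees(np.arctan2(d[1],d[0])).round(1))
print('can centre',ctr,'bin',(ctr-O)@bx,(ctr-O)@by)
# tray & its cans
T0=load('top');P=[onz(T0,(95+x/5-.4,195+y/5-.4),z)[:2] for x,y,z in [(105,122,.002),(612,90,.058),(628,495,.058),(105,530,.002)]];print('tray corners',[p.tolist() for p in P])
f=lambda x,y:(95+x/5-.4,195+y/5-.4)
for n,l in (('a',[(168,146),(182,384)]),('b',[(287,198),(304,438)])):
    u=[onz(T0,f(*p),.045) for p in l];d=u[0]-u[1];print(n,((u[0]+u[1])/2),np.linalg.norm(d),np.degrees(np.arctan2(d[1],d[0])))
print('tray right inner wall top ',[onz(T0,f(*p),.058)[:2].tolist() for p in [(612,95),(630,492)]],'near wall top',[onz(T0,f(*p),.058)[:2].tolist() for p in [(108,530),(630,497)]],'far floor edge',[onz(T0,f(*p),.002)[:2].tolist() for p in [(130,127),(600,100)]])
E
```

```text
1.2 [[229.9, 92.0], [317.6, 91.9]]
1.3 [[230.9, 86.1], [316.9, 86.0]]
1.35 [[231.4, 83.5], [316.5, 83.4]]
1.4 [[231.9, 81.3], [316.1, 81.2]]
1.45 [[232.5, 79.3], [315.6, 79.2]]
1.5 [[233.0, 77.6], [315.2, 77.5]]
1.6 [[234.1, 75.1], [314.4, 75.0]]
245 [72, 86]
306 [71, 85]
cap w (((280.5, 97.0), 21.476831436157227), ((279.9939270019531, 96.9205551147461), (37.63191223144531, 41.948917388916016), 1.478192687034607))
0.186 bin xy 0.1570176632774009 -0.14646296458955863 radius 0.014776332427229697
0.196 bin xy 0.1563214979506431 -0.14638979466527127 radius 0.014179562757715775
0.206 bin xy 0.15561487977755864 -0.14641607693052075 radius 0.013483693855913536
top ((354.5, 153.5), 5.700977325439453)
0.186 bin xy 0.15391343941024066 -0.1444273334386493
0.206 bin xy 0.14833306335212132 -0.1401204316461808
can ((301.470703125, 221.35403442382812), (44.5076904296875, 16.916616439819336), 85.76361083984375)
0.048 -84.6
0.126 -175.5
0.047 95.3
0.126 4.9
can centre [ 0.494625 -0.01055   0.073   ] bin 0.0028498560789238813 0.0023169915490731737
tray corners [[0.5009, 0.5326], [0.5168, 0.229], [0.2907, 0.2112], [0.2657, 0.5144]]
a [0.41475 0.4725  0.045  ] 0.13522414725188694 7.393046383734818
b [0.3861 0.4032 0.045 ] 0.13540177251424737 7.639383841304078
tray right inner wall top  [[0.5139, 0.2289], [0.2923, 0.2102]] near wall top [[0.2677, 0.4942], [0.2896, 0.2101]] far floor edge [[0.4982, 0.5178], [0.5196, 0.2427]]
```

The prop is seated: cap top triangulates to about z 0.185, and the flap is at about 1.45. Next is the can. I'll turn the hand half round so the wrist camera stays clear of the standing flap.

```bash
python3 -m inch '[-35,0,10,7,36,-70,0,10,14,36,-73,30,10,21,36,-73,60,10,28,36,-73,90,10,35,50,-73,120,10,42,70,-73,142,10,49,95,-73,142,10,56,95,-73,142,10,63,95,-73,142,10,70,95]' 40 | head -3
python3 -m inch '[0,0,0,7,95,0,0,0,14,95,0,0,0,21,95,0,0,0,28,95,0,0,0,35,95,0,0,0,42,95,0,0,0,49,95,0,0,0,56,95,0,0,0,63,95,0,0,0,70,95]' | head -3
python3 -m inch '[0,0,0,7,95,0,0,0,14,95,0,0,0,21,95,0,0,0,28,95,0,0,0,35,95,0,0,0,39,95,0,0,0,39,95,0,0,0,39,95]'
```

```text
t: 15.48
tool_pos: [0.4966, -0.0093, 0.262]
orientation: [-2.469, -1.942, 0.001]
t: 16.32
tool_pos: [0.4966, -0.01, 0.2619]
orientation: [-0.91, -3.006, 0.0]
t: 16.98
tool_pos: [0.4963, -0.0101, 0.2619]
orientation: [0.131, -3.138, -0.0]
force: [-0.1, -0.1, -0.0]
opening: 0.0883
gripper_force: 0.0
```

```bash
python3 - <<'E'
from h import *
from plant import robot, read_camera
from scipy.spatial.transform import Rotation as R
s=robot.read_state(); c=read_camera('wrist'); T=np.eye(4);T[:3,:3]=R.from_rotvec(s['orientation']).as_matrix();T[:3,3]=s['tool_pos']
c['extrinsics']=np.linalg.inv(T@np.array(c['mount'])); np.savez('w9.npz',**{k:np.array(v) for k,v in c.items()})
hs=cv2.cvtColor(c['image'],cv2.COLOR_BGR2HSV); m=cv2.inRange(hs,(0,130,80),(22,255,255))|cv2.inRange(hs,(170,130,80),(180,255,255))
q=max(cv2.findContours(m,0,2)[0],key=cv2.contourArea);print(cv2.boundingRect(q),cv2.contourArea(q))
r=cv2.minAreaRect(q)
P=[onz(c,u,.055) for u in cv2.boxPoints(r)];print(r,np.mean(P,0));
for i in range(2): d=P[i+1]-P[i];print(np.linalg.norm(d).round(3),np.degrees(np.arctan2(d[1],d[0])).round(1))
E
```

```text
(242, 376, 318, 36) 7004.0
((400.58154296875, 395.2828369140625), (29.73104476928711, 318.011474609375), 87.95458984375) [0.803225 0.207275 0.055   ]
0.483 96.0
0.064 23.5
```

```bash
python3 - <<'E'
from h import *
c=load('w9')
hs=cv2.cvtColor(c['image'],cv2.COLOR_BGR2HSV); m=cv2.inRange(hs,(0,130,80),(22,255,255))|cv2.inRange(hs,(170,130,80),(180,255,255)); m[372:]=0
for q in sorted(cv2.findContours(m,0,2)[0],key=cv2.contourArea)[-3:]:
    r=cv2.minAreaRect(q);x,y,w,h=cv2.boundingRect(q);print((x,y,w,h),cv2.contourArea(q))
    for yy in (y+h//4,y+h//2,y+3*h//4):
        xs=np.nonzero(m[yy,x:x+w])[0]+x; print('  edges at z .055',onz(c,(xs[0],yy),.055)[:2],onz(c,(xs[-1],yy),.055)[:2])
    print('  far end z.055',onz(c,(x+w/2,y),.055)[:2],'near end',onz(c,(x+w/2,y+h),.055)[:2])
E
```

```text
(85, 303, 34, 63) 646.5
  edges at z .055 [ 0.7018 -0.2553] [ 0.7    -0.2382]
  edges at z .055 [ 0.7295 -0.2654] [ 0.728  -0.2523]
  edges at z .055 [ 0.7575 -0.2685] [ 0.7552 -0.2492]
  far end z.055 [ 0.6759 -0.236 ] near end [ 0.7836 -0.2461]
(442, 303, 35, 63) 649.5
  edges at z .055 [0.658  0.2518] [0.6569 0.269 ]
  edges at z .055 [0.6832 0.269 ] [0.6824 0.2837]
  edges at z .055 [0.7105 0.2721] [0.7094 0.2915]
  far end z.055 [0.6344 0.2477] near end [0.7389 0.2761]
(257, 133, 44, 111) 4347.0
  edges at z .055 [ 0.4665 -0.0383] [0.4623 0.0103]
  edges at z .055 [ 0.4996 -0.035 ] [0.4955 0.0125]
  edges at z .055 [ 0.5344 -0.0326] [0.5302 0.0161]
  far end z.055 [ 0.4339 -0.0154] near end [ 0.5689 -0.0039]
```

```bash
python3 -m inch '[1,-1,-40,0,95,1,-1,-80,0,95,1,-1,-115,0,95,1,-1,-145,0,95,1,-1,-170,0,95,1,-1,-190,0,95,1,-1,-205,0,95,1,-1,-217,0,95,1,-1,-226,0,95,1,-1,-226,0,95]' 40
python3 -m inch '[0,0,0,0,50,0,0,0,0,50,0,0,0,0,50,0,0,0,0,50,0,0,0,0,50,0,0,0,0,50,0,0,0,0,50,0,0,0,0,50]' 40
```

```text
t: 17.87
tool_pos: [0.4956, -0.0111, 0.0342]
orientation: [0.133, -3.136, -0.001]
force: [-0.2, 0.3, -0.3]
opening: 0.0883
gripper_force: 0.0
t: 18.53
tool_pos: [0.4972, -0.0115, 0.0366]
orientation: [-0.135, 3.138, -0.0]
force: [-0.7, 0.1, 5.6]
opening: 0.0525
gripper_force: 40.0
```

```bash
python3 -m inch '[0,0,15,0,50,0,0,35,0,50,0,0,60,0,50,0,0,90,0,50,0,0,125,0,50,0,0,125,0,50,0,0,125,0,50]' 45
python3 - <<'E'
from h import *
from plant import robot, read_camera
s=robot.read_state();print(s['q'])
t=read_camera('top');np.savez('t9.npz',**{k:np.array(v) for k,v in t.items()})
hs=cv2.cvtColor(t['image'],cv2.COLOR_BGR2HSV); m=cv2.inRange(hs,(0,150,100),(22,255,255)); k=np.zeros_like(m);k[170:260,270:340]=m[170:260,270:340]
for q in cv2.findContours(k,0,2)[0]:
    if cv2.contourArea(q)>20: print(cv2.boundingRect(q))
E
```

```text
t: 19.12
tool_pos: [0.4984, -0.0115, 0.1632]
orientation: [-0.135, 3.134, -0.001]
force: [0.6, 0.2, -2.9]
opening: 0.0529
gripper_force: 45.0
[-1.25932837e-01 -1.18780830e-01  1.84019798e+00  8.86740480e-05
  1.41567976e+00 -1.78268892e+00]
(296, 222, 20, 17)
```

```bash
python3 -m inch '[-12,38,0,0,50,-24,76,0,0,50,-36,114,0,0,50,-48,152,0,0,50,-60,190,0,0,50,-71,225,0,0,50,-81,258,0,1,50,-90,288,0,1,50,-97,310,0,1,50,-100,322,0,1,50]' 45 | head -3
python3 -m inch '[0,0,-20,0,50,0,0,-50,0,50,0,0,-80,0,50,0,0,-80,0,50]' | head -3
python3 - <<'E'
from h import *
from plant import robot, read_camera
s=robot.read_state();print(s['tool_pos'],s['q'])
t=read_camera('top');sc=read_camera('scene')
T0=load('top');a=cv2.absdiff(t['image'],T0['image']).max(2)
# purple can right edge in old picture (row of its middle) vs the tray's right wall, at z .03
f=lambda x,y:(95+x/5-.4,195+y/5-.4)
print('can b right side',onz(T0,f(348,410),.03)[:2],onz(T0,f(332,215),.03)[:2])
E
```

```text
t: 20.0
tool_pos: [0.3941, 0.3123, 0.1583]
orientation: [0.166, -3.133, 0.002]
t: 20.33
tool_pos: [0.3918, 0.307, 0.0729]
orientation: [0.162, -3.126, 0.011]
[0.3917585  0.307009   0.07293377] [ 5.61913696e-01 -1.04230015e-02  1.90967242e+00 -3.59849439e-04
  1.25559467e+00 -1.11208183e+00]
can b right side [0.335  0.3742] [0.4455 0.3899]
```

```bash
python3 -m inch '[0,0,-15,0,50,0,0,-30,0,50,0,0,-45,0,50,0,0,-56,0,50,0,0,-63,0,50,0,0,-67,0,50,0,0,-67,0,50,0,0,-67,0,50]'
```

```text
t: 21.1
tool_pos: [0.3973, 0.3109, 0.0148]
orientation: [-0.162, 3.137, 0.001]
force: [-0.4, 0.0, -1.6]
opening: 0.0532
gripper_force: 45.0
```

```bash
python3 -m inch '[0,0,-2,0,50,0,0,-4,0,50,0,0,-4,0,50]'
python3 -m inch '[0,0,0,0,60,0,0,0,0,66,0,0,0,0,72,0,0,0,0,72,0,0,0,0,72,0,0,0,0,72]' | tail -3
python3 -m inch '[0,0,20,0,72,0,0,45,0,72,0,0,80,0,72,0,0,115,0,72,0,0,150,0,72,-20,-20,190,0,72,-60,-60,200,0,72,-100,-100,200,0,72,-120,-120,200,0,72,-120,-120,200,0,72]'
```

```text
t: 21.35
tool_pos: [0.3975, 0.3112, 0.0108]
orientation: [-0.162, 3.136, 0.001]
force: [1.1, 0.5, -0.5]
opening: 0.0525
gripper_force: 45.0
force: [0.7, -0.5, 0.1]
opening: 0.0666
gripper_force: 0.0
t: 22.68
tool_pos: [0.2748, 0.189, 0.2101]
orientation: [-0.163, 3.137, -0.001]
force: [0.4, -0.2, 0.5]
opening: 0.0669
gripper_force: 0.0
```

```bash
python3 - <<'E'
from h import *
from plant import read_camera
t=read_camera('top');T0=load('top');sc=read_camera('scene')
hs=cv2.cvtColor(t['image'],cv2.COLOR_BGR2HSV); m=cv2.inRange(hs,(0,150,90),(18,255,255)); k=np.zeros_like(m);k[205:305,140:225]=m[205:305,140:225]
q=max(cv2.findContours(k,0,2)[0],key=cv2.contourArea);r=cv2.minAreaRect(q);print('can',r)
P=[onz(t,u,.045) for u in cv2.boxPoints(r)];print(np.mean(P,0))
for i in range(2): d=P[i+1]-P[i];print(np.linalg.norm(d).round(3),np.degrees(np.arctan2(d[1],d[0])).round(1))
d=cv2.absdiff(t['image'],T0['image']).max(2)
for n,(x0,x1,y0,y1) in dict(canA=(118,140,220,275),canB=(142,166,230,286),tape=(400,428,192,220),stapler=(205,260,152,182),black=(408,432,230,248),blue=(415,436,252,266)).items(): print(n,'changed px',(d[y0:y1,x0:x1]>40).sum(),'of',(x1-x0)*(y1-y0))
c=load('t8') # cap as before?
for im in (c['image'],t['image']):
    h=cv2.cvtColor(im,cv2.COLOR_BGR2HSV);red=cv2.inRange(h,(165,90,40),(180,255,255))|cv2.inRange(h,(0,120,40),(6,255,255));k=red[140:170,345:366];ys,xs=np.nonzero(k);print('cap',xs.mean()+345,ys.mean()+140,len(xs))
print('flap edge white rows col 300:',t['image'][180:200,300].mean(1).astype(int).tolist(),c['image'][180:200,300].mean(1).astype(int).tolist())
E
```

```text
can ((187.43643188476562, 256.22821044921875), (44.9438591003418, 19.126108169555664), 87.1375961303711)
[0.39315 0.3089  0.045  ]
0.054 -86.1
0.127 -174.4
canA changed px 0 of 1210
canB changed px 0 of 1344
tape changed px 0 of 784
stapler changed px 0 of 1650
black changed px 0 of 432
blue changed px 0 of 294
cap 354.231884057971 153.43478260869566 69
cap 353.7956989247312 155.56989247311827 93
flap edge white rows col 300: [127, 130, 157, 206, 224, 224, 221, 205, 171, 143, 122, 113, 125, 151, 164, 165, 165, 165, 166, 166] [128, 129, 155, 212, 227, 226, 226, 220, 186, 146, 123, 114, 126, 152, 164, 167, 172, 181, 163, 120]
```

Everything checks out: the can is at about (0.393, 0.309) along the tray's x, the neighbours haven't moved, and the flap is still propped. Handing in.

```bash
python3 -c "
from plant import job
print(job.close_job())"
```

```text
the job is handed in; nothing more can be done
None
```

I handed the job in at about 23 s of the 61 s allowed: the glue stick holds the flap open, and the can lies in the tray's free part along the other two cans, with nothing else moved; the first try at placing the stick jammed on the stop plate (about 32 N at the wrist), and it only went in on a second approach.

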